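# Reload a desk label dispenser and put its cartridge back the right way round

### The job

The label dispenser was put away with its cartridge back to front and an empty core under the hold-down disc. Draw the cartridge right out of its grey housing, lift off the disc, put the empty core in the cardboard box, thread all the label rolls lying on the desk onto the stepped hub, widest bore first, each fully home on its own step, and put the disc back on top. Then turn the cartridge round and slide it into the housing as far as it goes, toothed tear bar now facing out; leave the other things on the desk where they are.

Things in the scene. Friction and masses are not known exactly. Their poses are not given: they have to be found in the camera images.
- housing: grey dispenser housing fixed to the desk: a rectangular sleeve 144 mm long (x), 90 mm wide (108 mm over its low flanges), 83 mm tall, with a clear window in the roof. Origin: centre of its underside; x points from the open mouth in to the closed back, z up. Inside 82 mm wide; floor 2 mm thick; underside of the roof 80 mm above the desk
- housing_mouth (a point): middle of the housing's open mouth, at desk level, 72 mm from its origin towards -x; x axis points in. A ramp leads up to the 2 mm floor over the 12 mm before the mouth; the sides of the mouth flare out there, 8 mm long and 19 mm high
- housing_back (a point): middle of the inner face of the housing's closed back, at desk level, 140 mm in from the mouth; the cartridge is fully in when its inner end meets this face (the outer 28 mm then stick out, and its middle is 84 mm from this face)
- cartridge_mid (a point): the loose white cartridge, 380 g empty: point on its hub's axis, 30 mm above its underside, half-way along. x points to its front end (tear bar), z up. 168 mm long (x -84 to 84 mm), 76 mm wide: a shallow tray on round-ended runners, 100 mm long, floor 6 mm up, side rims 11 mm, end walls 22 mm high, and an upright fin at each end. Slides on the desk and over the housing's lip unlifted
- hub_tip (a point): tip of the cartridge's stepped hub, 70 mm above its underside. The hub is 47 mm in diameter up to 22.5 mm above the underside, 34 mm up to 39 mm, 21.4 mm up to 55.5 mm, then an 11 mm steel pin, pointed at the top. The cartridge starts in the housing with its front end inside and the plain pull sticking out 28 to 60 mm
- pull_grip (a point): middle of the grip part of the plain fin at the cartridge's back end (-x), 54 mm above the underside, 72 mm from the hub axis; the fin is 12 mm thick across (cartridge y), 36 mm long (48 to 84 mm from the hub axis), its top 66 mm above the underside, with a round grey disc on either side
- front_grip (a point): middle of the grip part of the fin at the cartridge's front end (+x), 54 mm above the underside, 72 mm from the hub axis; same size as the other fin. At the foot of this fin is the black tear bar with steel teeth, 66 mm wide across, its top 24 mm above the underside
- core_centre (a point): centre (half-way up) of the empty cardboard core: a tube of outer diameter 58 mm, bore 51 mm, 49 mm tall, 30 g, standing over the hub under the disc at the start (foot 6 mm above the cartridge's underside, top 55 mm); z along the tube
- large_roll_centre (a point): centre (half-way up) of the large roll of labels: white paper ring on a cardboard core, outer diameter 68 mm, bore 51 mm, 16 mm thick, 90 g; flat on the desk (z along the bore); may be absent. Fits the bottom step (47 mm) of the hub with 2 mm to spare all round; fully home its centre is on the hub's axis, 14 mm above the cartridge's underside
- medium_roll_centre (a point): centre (half-way up) of the medium roll of labels: white paper ring on a cardboard core, outer diameter 62 mm, bore 38 mm, 16 mm thick, 90 g; flat on the desk (z along the bore); may be absent. Fits the middle step (34 mm) of the hub with 2 mm to spare all round; fully home its centre is on the hub's axis, 30.5 mm above the cartridge's underside
- small_roll_centre (a point): centre (half-way up) of the small roll of labels: white paper ring on a cardboard core, outer diameter 52 mm, bore 25.4 mm, 16 mm thick, 90 g; flat on the desk (z along the bore); may be absent. Fits the top step (21.4 mm) of the hub with 2 mm to spare all round; fully home its centre is on the hub's axis, 47 mm above the cartridge's underside
- disc_centre (a point): centre of the grey hold-down disc: a flange 64 mm across and 4 mm thick with a knurled round knob on top, 32 mm across and 14 mm high (18 mm in all), bore 15 mm, 60 g; this point is on its axis 9 mm above its underside, z up. It starts on the hub's pin over the core; home, its underside rests on the top step (or roll), this point 64.5 mm above the cartridge's underside
- carton_in (a point): middle of the inner floor of the fixed, open cardboard box for empty cores, 130 x 120 mm outside (x, y), 55 mm tall, walls 4 mm
- rear_edge (a point): point on the front edge of the raised rear part of the desk, which stands 110 mm above the work surface; the edge runs from here to the left (+y) and away, about 0.26 m in x for each metre of y, and likewise to the right and nearer. The front edge of the desk runs about parallel, some 0.35 m nearer to the robot. Both are fixed
- mug: white mug with blue dots, 92 mm across, 93 mm tall; a bystander, to be left where it is. Origin: centre of its underside
- the_mouse: black computer mouse, 110 x 63 x 40 mm; a bystander, to be left where it is. Origin: centre of its underside
- stapler: dark red stapler, 141 x 60 x 49 mm; a bystander, to be left where it is. Origin: centre of its underside
- usb_hub: flat silver USB hub, 41 x 109 x 16 mm; a bystander, to be left where it is. Origin: centre of its underside
- glue_stick: standing glue stick with a green cap, 28 mm across, 90 mm tall; a bystander, to be left where it is. Origin: centre of its underside
- clip_tin: green clip tin, 74 x 98 x 24 mm; a bystander, to be left where it is. Origin: centre of its underside
Not all that is in view belongs to the job. What is shaped like the part that bears large_roll_centre but pink is not meant.

How it is judged (in metres and radians):
On the way, in this order (a step that is already met when the one before it is completed fails the run):
1. the cartridge is drawn right out of the housing (horizontal distance between cartridge_mid and housing above 0.156 m), for 0.2 s.
2. every label roll is fully home on its own step of the hub and the hold-down disc is back on top (z of large_roll_centre in the frame of cartridge_mid between -0.02 and -0.013 m and x of large_roll_centre in the frame of cartridge_mid between -0.005 and 0.005 m and y of large_roll_centre in the frame of cartridge_mid between -0.005 and 0.005 m and z of medium_roll_centre in the frame of cartridge_mid between -0.0035 and 0.0035 m and x of medium_roll_centre in the frame of cartridge_mid between -0.005 and 0.005 m and y of medium_roll_centre in the frame of cartridge_mid between -0.005 and 0.005 m and z of small_roll_centre in the frame of cartridge_mid between 0.013 and 0.02 m and x of small_roll_centre in the frame of cartridge_mid between -0.005 and 0.005 m and y of small_roll_centre in the frame of cartridge_mid between -0.005 and 0.005 m and z of disc_centre in the frame of cartridge_mid between 0.0305 and 0.0375 m and x of disc_centre in the frame of cartridge_mid between -0.005 and 0.005 m and y of disc_centre in the frame of cartridge_mid between -0.005 and 0.005 m), for 0.2 s.
3. the cartridge is home in the housing, tear bar outwards (x of cartridge_mid in the frame of housing above -0.022 m and x of front_grip in the frame of housing below -0.07 m and x of pull_grip in the frame of housing above 0.04 m and y of cartridge_mid in the frame of housing between -0.006 and 0.006 m and angle between cartridge_mid's own z axis and vertical below 0.06 rad and linear speed of cartridge below 0.02 m/s), for 0.2 s.
At the end, for the whole second after the job is handed in: The cartridge rests level in the housing, tear bar outwards, within 6 mm of the back stop; every label roll that is there is home on its own step and the disc on the hub above (height within 3 mm, centre within 5 mm of the hub axis); the empty core is in the cardboard box (all of step 2 and all of step 3 and x of core_centre in the frame of carton_in between -0.06 and 0.06 m and y of core_centre in the frame of carton_in between -0.055 and 0.055 m and z of core_centre in the frame of carton_in below 0.05 m); the robot touches nothing.
It fails at once if another thing on the desk (mug, mouse, stapler, hub, glue stick, clip tin) is moved by more than 4 cm (distance of any of mug, the_mouse, stapler, usb_hub, glue_stick, clip_tin from where it was at the start of the episode above 0.04 m).
Of large_roll, medium_roll, small_roll only 2 to 3 are there at a start; the rules pass over those that are not, and their reading is None.
At some moment in a run one of large_roll, medium_roll, small_roll may be knocked a few centimetres aside while the robot is not near it.
Once in a run the grip may slacken for a moment while it holds something.
It also fails if it takes over 208 s, if anything falls off the work surface, if the arm or the gripper's body presses on something with over 40 N, if the wrist force passes 120 N, or if a joint passes its speed limit or range.

### The arm

A 6-joint arm with a two-finger parallel gripper is mounted at the origin on a cart in front of the work surface, level with it; the furniture and walls round the work are solid. World frame = base frame: x ahead of the robot, y to its left, z up, the work surface at z = 0. Lengths are in mm, angles in rad, forces in N, time in s.
With the tool pointing down it reaches from about 300 to 775 mm from the base axis. Payload 14.6 kg.
Tool frame: the origin (TCP) lies at the very end of the fingers, on their centre line; the grasp point (between the pads) lies 19 mm behind it (manip.grip_point_offset is the distance from the TCP to the grasp point, in mm); z points along the fingers, y is the line along which they close (so a half turn about z gives the same grasp; the last joint's range is limited). The gripper opens to 94 mm and grips with 3 to 60 N. Pads are 16 mm wide; open, the fingers measure 119 mm over their backs; the gripper's body (75 mm by 177 mm) begins 78 mm behind the grasp point.
Start: joints at [-1.192, 0.3, 1.521, -0, 1.321, -0.067], TCP at [237.141, -496.239, 205.446] pointing down, gripper open.
Joint ranges: [-3.03, 3.03], [-0.79, 2.21], [0.23, 2.52], [-1.04, 4.18], [0, 3.07], [-2.55, 2.55]. Speed limits (rad/s): [2.22, 2.22, 2.57, 3.14, 3.14, 3.14].

### API

Orientations are given as [roll, pitch, yaw] about the fixed x, y, z axes, in that order (R = Rz(yaw) Ry(pitch) Rx(roll)).
In Python, from cell import telemetry, eyes, manip gives the robot as it stands.
- The arm moves only by the tool play_rows, never from a script. Its arguments are lists of equal length, an entry for each row: "translation": the shift along the world's x, y, z in m, a list of three; "yaw": the turn about the world's z in rad. A call has 1 to 12 rows; each row is the pose to reach, as a shift and turn from the pose commanded when the call began; what a row does not reach only later rows make up. A row lasts 1/8 s, in which the tool goes at most 62.5 mm and 10.7 degrees, less where a joint would pass 70% of its speed; a pose out of reach is approached as far as the arm can. A call with a gripper value outside its range is refused whole. "hand" is the opening, from 0 (shut) to 1 (fully open), set as the call begins (left out, the last holds). The fingers move at their own pace and stop on an object; "force" is the grip in N (left out, the last holds). Time passes only in rows, so rows that repeat a pose let the fingers close. It gives the time, the measured TCP pose, the force, the opening and the grip force at its end, in the units of the state.
- telemetry.read_state(): the state, without advancing time (a new reading comes with each control period).
- eyes.camera(name): name is "scene" or "top"; returns a dict with "pixels" (480x640x3 uint8, red, green, blue), "fx", "fy", "cx", "cy" (pixels), "cam_to_world" (4x4, takes a point from camera to world coordinates). Camera axes: x right, y up, looking along -z (the intrinsics and any distortion apply to the point x, -y, -z); pixel columns grow to the right and rows downward; lengths in mm; the calibration is good to about 2 mm. A picture is of the moment at which its call begins. There is no depth.
- manip.sign_off(): hands the job in; it is judged then, once.
The state is a dict: "clock": time; "joints": joint angles; "qd": joint speeds; "effort": joint torques, N m; "eef_pos": TCP position; "eef_rot": TCP orientation; "wrist_force": force on the tool from outside, world axes, zero at the start; "moment": the same for the moment, N m; "finger_gap": finger opening in mm; "finger_force": force on a finger pad.
Only numpy, scipy, OpenCV 4.12 (cv2) and the standard library are available. Lean on these libraries where they do the work, as an engineer would, in place of code of your own. Each camera call takes 0.05 s, during which the arm holds its last target. There are 200 camera calls.

## Working session

There is one attempt and no reset: what is moved stays moved. The work goes in short steps, Python scripts to look and compute and a tool call to move; the robot and the scene stay as the last step left them, time stands still between calls to the robot, and variables do not carry over. Pictures are saved under pics/ and viewed, at most 16 in all, crops included, and the job is handed in when it is done.

Besides the shell and the picture viewer there is one more tool, called after "Call:" in YAML: its name, and indented under it one key for each argument. play_rows: Moves the arm, as the interface text tells. Its arguments: {"type":"object","properties":{"translation":{"type":"array","items":{"type":"array","items":{"type":"number"}}},"yaw":{"type":"array","items":{"type":"number"}},"hand":{"type":"number"},"force":{"type":"number"}},"required":["translation","yaw"]}

```bash
mkdir -p pics; cat > h.py <<'E'
import numpy as np, cv2
from cell import telemetry, eyes, manip
def snap(name,fn,crop=None,scale=1):
    c=eyes.camera(name); im=cv2.cvtColor(np.asarray(c["pixels"]),cv2.COLOR_RGB2BGR)
    np.savez('last_%s.npz'%name,**{k:np.asarray(v) for k,v in c.items() if k!='pixels'},im=im)
    cv2.imwrite('full_%s.png'%name,im)
    cropf(im,fn,crop,scale); return c
def cropf(im,fn,crop=None,scale=1):
    if crop: im=im[crop[1]:crop[3],crop[0]:crop[2]]
    cv2.imwrite('pics/'+fn,cv2.resize(im,None,fx=scale,fy=scale,interpolation=cv2.INTER_CUBIC))
def cal(name):
    c=np.load('last_%s.npz'%name,allow_pickle=True); return c
def pt(name,u,v,z):
    c=cal(name); K=np.array([[c['fx'],0,c['cx']],[0,c['fy'],c['cy']],[0,0,1]],float)
    d=c['dist'] if 'dist' in c else None
    if d is not None: x,y=cv2.undistortPoints(np.array([[[u,v]]],float),K,np.array(d,float)).ravel()
    else: x,y=(u-c['cx'])/c['fx'],(v-c['cy'])/c['fy']
    T=c['cam_to_world']; r=T[:3,:3]@np.array([x,-y,-1]); o=T[:3,3]
    return o+r*(z-o[2])/r[2]
def px(name,P):
    c=cal(name); T=c['cam_to_world']; q=T[:3,:3].T@(np.array(P,float)-T[:3,3])
    return np.array([c['cx']+c['fx']*q[0]/-q[2], c['cy']-c['fy']*q[1]/-q[2]])
E
python3 - <<'E'
from h import *
for n in ('scene','top'):
    c=snap(n,n+'0.png'); print({k:(np.round(v,3).tolist() if k!='pixels' else 0) for k,v in c.items()})
print(telemetry.read_state())
E
```

```text
{'pixels': 0, 'fx': 590.746, 'fy': 590.746, 'cx': 322.176, 'cy': 254.599, 'cam_to_world': [[-0.861, 0.354, -0.365, 32.128], [-0.508, -0.627, 0.591, 861.087], [-0.02, 0.694, 0.72, 1099.298], [0.0, 0.0, 0.0, 1.0]]}
{'pixels': 0, 'fx': 445.232, 'fy': 445.232, 'cx': 322.124, 'cy': 236.529, 'cam_to_world': [[-0.014, 0.994, -0.108, 442.205], [-1.0, -0.016, -0.015, 38.299], [-0.017, 0.108, 0.994, 1107.131], [0.0, 0.0, 0.0, 1.0]]}
{'clock': 0.1, 'joints': array([-1.19155302e+00,  3.00394728e-01,  1.52152799e+00,  6.23461746e-06,
        1.32067283e+00, -6.65933551e-02]), 'qd': array([ 0.00033676, -0.00110733, -0.00175687,  0.00041091,  0.00115514,
        0.00184191]), 'effort': array([ 4.91164028e-04, -5.32642508e+01, -3.53284192e+01,  7.09400699e-02,
        2.34859425e-02, -6.32101501e-05]), 'eef_pos': array([ 237.08309124, -496.02045247,  204.95067457]), 'eef_rot': array([-3.14059239e+00, -7.27620323e-05,  4.45835082e-01]), 'wrist_force': array([ 0.73868585, -0.02168112, -0.19319813]), 'moment': array([ 0.03073025,  0.02717344, -0.00040743]), 'finger_force': 0.0, 'finger_gap': 94.17736689887775}
```

View pics/scene0.png

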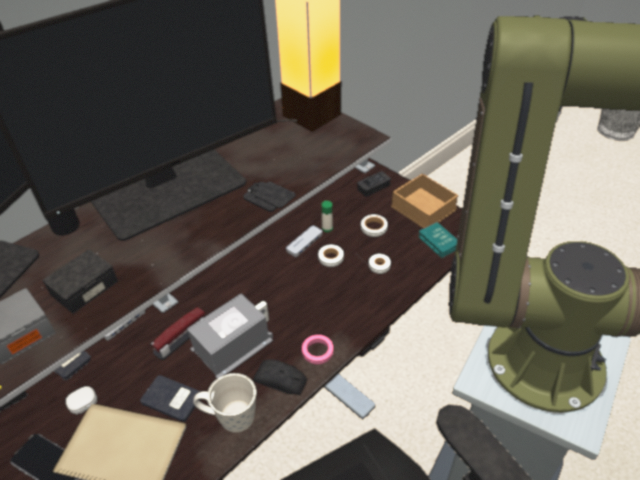

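View pics/top0.png

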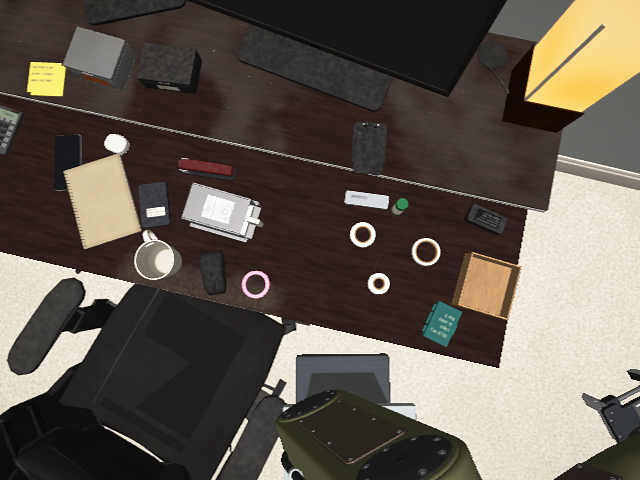

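The top view shows three white rolls: large (426,251), medium (362,235) and small (379,284). The pink ring at (256,284) is the lookalike to leave alone. The housing is at (220,208), with its mouth to the right and the pull at (255,213). I'll enlarge to confirm.

```bash
python3 - <<'E'
from h import *
im=cv2.imread('full_top.png')
a=cv2.resize(im[170:250,170:280],None,fx=7,fy=7,interpolation=cv2.INTER_CUBIC)
cv2.imwrite('pics/h1.png',a)
b=cv2.resize(im[180:330,330:530],None,fx=4,fy=4,interpolation=cv2.INTER_CUBIC)
cv2.imwrite('pics/r1.png',b)
g=b.copy()
for nm,(u,v) in dict(L=(426,251),M=(362,235),S=(379,284),pink=(256,284)).items():
    # ring centre by bright mask
    hsv=cv2.cvtColor(im,cv2.COLOR_BGR2HSV)
    sub=hsv[v-22:v+22,u-22:u+22]
    m=((sub[...,2]>150)&((sub[...,1]<60)|(nm=='pink'))).astype(np.uint8)
    n,l,st,ce=cv2.connectedComponentsWithStats(m); i=1+np.argmax(st[1:,4])
    cs,_=cv2.findContours((l==i).astype(np.uint8),cv2.RETR_EXTERNAL,cv2.CHAIN_APPROX_NONE)
    (x,y),r=cv2.minEnclosingCircle(cs[0]); x+=u-22;y+=v-22
    print(nm,x,y,r,pt('top',x,y,16).round(1),'dia',2*r*1091/445)
E
```

```text
L 425.8548393249512 251.1774196624756 14.214617729187012 [ 520.4 -198.7   16. ] dia 69.69954131480013
M 362.3636360168457 234.18181800842285 12.76659870147705 [564.8 -44.5  16. ] dia 62.599367116006576
S 378.2894744873047 283.1973686218262 10.969752311706543 [444.2 -80.3  16. ] dia 53.78876302054759
pink 255.21559715270996 284.0412845611572 14.26664924621582 [446.4 219.8  16. ] dia 69.95467113537735
```

View pics/h1.png

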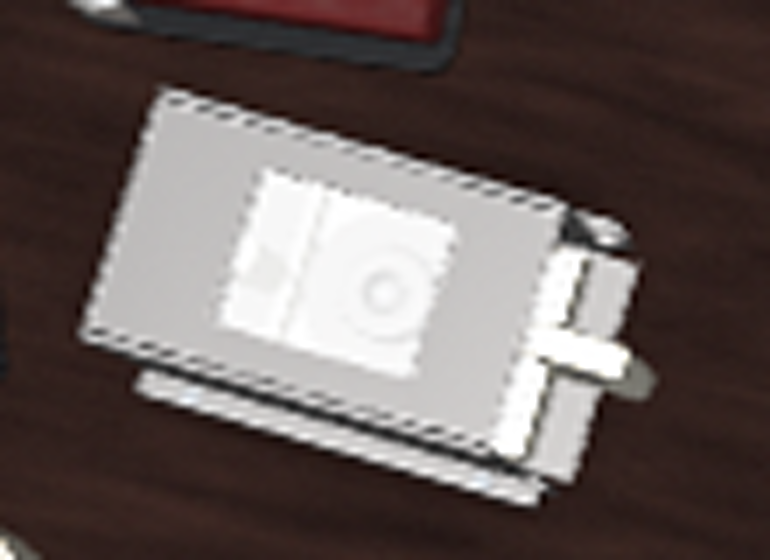

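View pics/r1.png

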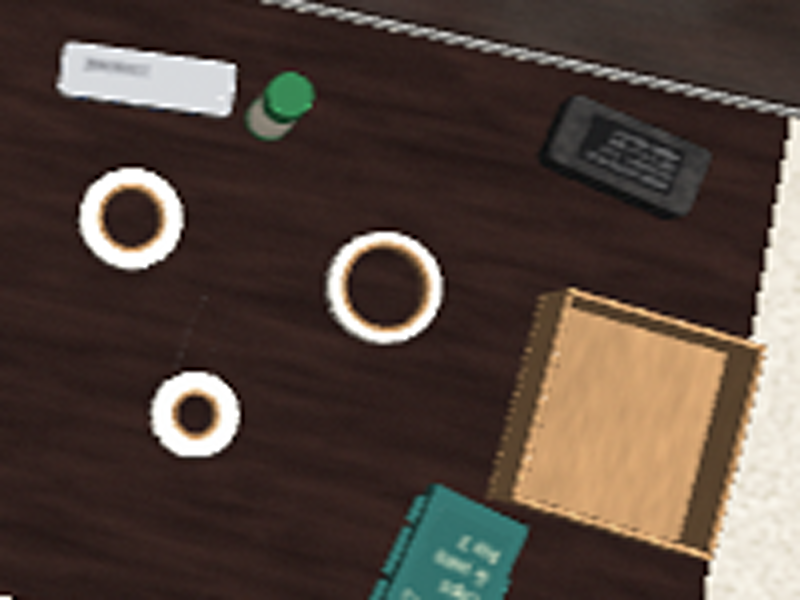

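```bash
python3 - <<'E'
from h import *
f=lambda x,y,z:pt('top',170+x/7,170+y/7,z).round(1)
c=[f(163,90,83),f(80,338,83),f(565,208,83),f(497,452,83)]
print(c)
print('widths',np.linalg.norm(c[0]-c[1]),np.linalg.norm(c[2]-c[3]),'len',np.linalg.norm(c[0]-c[2]),np.linalg.norm(c[1]-c[3]))
m=(c[2]+c[3])/2;b=(c[0]+c[1])/2;d=b-m;print('yaw',np.arctan2(d[1],d[0]),np.arctan2(*(c[0]-c[2])[[1,0]]),np.arctan2(*(c[1]-c[3])[[1,0]]),'centre',(m+b)/2)
print('hub tip',f(385,293,72),'fin end',f(630,362,68),'fin start',f(540,338,68))
g=lambda x,y,z:pt('top',330+x/4,180+y/4,z).round(1)
k=[g(*q,55) for q in ((570,290),(765,347),(710,555),(512,500))];print(k,np.mean(k,0))
for q in [(195,415),(130,218),(385,287)]:print(g(*q,16))
print('glue',g(290,95,90),g(268,125,0),'usb',g(148,80,16))
E
```

```text
[array([685.3, 355.4,  83. ]), array([601.4, 381.8,  83. ]), array([642.6, 219.6,  83. ]), array([560.9, 242. ,  83. ])]
widths 87.95550011227267 84.7151108126526 len 142.35494371464586 145.5482394259718
yaw 1.2776094302370151 1.2661514133027414 1.2888160502086654 centre [622.55 299.7   83.  ]
hub tip [616.7 282.4  72. ] fin end [592.4 200.1  68. ] fin start [601.1 230.6  68. ]
[array([ 512.8, -299.5,   55. ]), array([ 477.7, -411.4,   55. ]), array([ 358. , -372.3,   55. ]), array([ 391. , -259.8,   55. ])] [ 434.875 -335.75    55.   ]
[442.8 -81.4  16. ]
[564.  -44.8  16. ]
[ 519.  -199.6   16. ]
glue [ 625.7 -133.1   90. ] [ 623.1 -133.9    0. ] usb [650. -58.  16.]
```

The scene fits the given sizes. The rolls measure 70, 63 and 54 mm, and the housing centre is (622,300) with yaw 1.278. The pull is 32 mm out, with its grip at about (596,211). Moving above the pull.

Call:
play_rows:
  translation:
    - [0.03, 0.06, 0]
    - [0.06, 0.118, 0]
    - [0.09, 0.177, 0]
    - [0.12, 0.236, 0]
    - [0.15, 0.295, 0]
    - [0.18, 0.354, 0]
    - [0.21, 0.413, 0]
    - [0.24, 0.472, 0]
    - [0.27, 0.531, 0]
    - [0.3, 0.59, 0]
    - [0.33, 0.649, -0.02]
    - [0.359, 0.706, -0.04]
  yaw: [0.07, 0.14, 0.21, 0.28, 0.35, 0.42, 0.49, 0.56, 0.63, 0.7, 0.77, 0.832]
  hand: 0.55
  force: 30

```text
clock: 1.6
eef_pos: [576.3, 171.4, 177.1]
eef_rot: [3.141, -0.0, 1.28]
wrist_force: [0.7, -0.6, 0.8]
finger_gap: 51.9
finger_force: 0.0
```

Call:
play_rows:
  translation:
    - [0, 0, 0]
    - [0, 0, -0.05]
    - [0, 0, -0.09]
    - [0, 0, -0.12]
    - [0, 0, -0.128]
    - [0, 0, -0.128]
  yaw: [0, 0, 0, 0, 0, 0]

```text
clock: 2.35
eef_pos: [575.8, 169.0, 50.2]
eef_rot: [3.141, -0.0, 1.277]
wrist_force: [0.0, -0.5, -0.1]
finger_gap: 51.6
finger_force: 0.0
```

```bash
python3 - <<'E'
from h import *
snap('scene','s1.png',(170,260,310,400),5)
s=telemetry.read_state();print(s['eef_pos'],s['eef_rot'],s['wrist_force'],s['finger_gap'])
E
```

```text
[576.15737674 169.22130787  50.81091564] [ 3.14024593e+00 -7.66689107e-04  1.27732193e+00] [ 0.50534923 -0.0553951  -0.21630944] 51.67673874500264
```

View pics/s1.png

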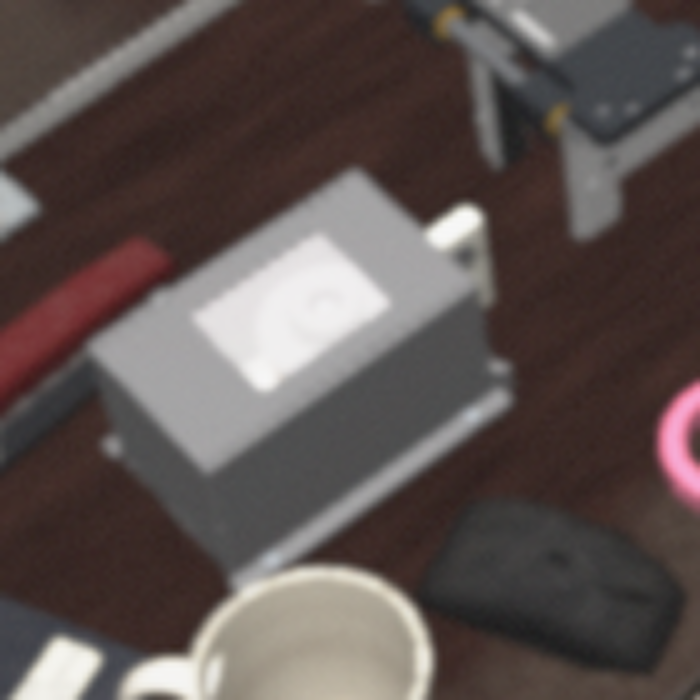

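The arm stopped about 45 mm short of the pull because the speed was limited. The gripper stands outside the mouth with the pull between its fingers' lines, so I'll slide in and close.

Call:
play_rows:
  translation:
    - [0.007, 0.01, -0.006]
    - [0.012, 0.025, -0.013]
    - [0.0195, 0.041, -0.013]
    - [0.0195, 0.041, -0.013]
  yaw: [0, 0, 0, 0]

```text
clock: 2.9
eef_pos: [595.2, 211.9, 36.0]
eef_rot: [-3.142, -0.0, 1.279]
wrist_force: [-0.3, 0.4, 0.2]
finger_gap: 51.8
finger_force: 0.0
```

Call:
play_rows:
  translation:
    - [0, 0, 0]
    - [0, 0, 0]
    - [0, 0, 0]
    - [0, 0, 0]
    - [0, 0, 0]
    - [0, 0, 0]
  yaw: [0, 0, 0, 0, 0, 0]
  hand: 0
  force: 30

```text
clock: 3.65
eef_pos: [595.0, 210.3, 36.5]
eef_rot: [-3.141, 0.0, 1.278]
wrist_force: [-2.0, -1.9, 1.5]
finger_gap: 12.0
finger_force: 30.0
```

Call:
play_rows:
  translation:
    - [-0.003, -0.01, 0]
    - [-0.0075, -0.025, 0]
    - [-0.012, -0.04, 0]
    - [-0.017, -0.057, 0]
    - [-0.022, -0.074, 0]
    - [-0.027, -0.091, -0.0005]
    - [-0.032, -0.108, -0.001]
    - [-0.0375, -0.125, -0.0015]
    - [-0.0425, -0.141, -0.002]
    - [-0.0475, -0.158, -0.002]
    - [-0.052, -0.173, -0.002]
    - [-0.052, -0.173, -0.002]
  yaw: [0, 0, 0, 0, 0, 0, 0, 0, 0, 0, 0, 0]

```text
clock: 5.15
eef_pos: [542.9, 36.1, 34.7]
eef_rot: [3.141, 0.0, 1.277]
wrist_force: [-0.4, -2.0, -1.6]
finger_gap: 11.6
finger_force: 30.0
```

```bash
python3 - <<'E'
from h import *
u=np.array([.2888,.9574]); g=np.array(telemetry.read_state()['eef_pos'][:2])
M=g+72*u; print('M',M)
for k in range(1,13):
    a=1.278-1.6*k/12; q=M-72*np.array([np.cos(a),np.sin(a)])-g
    print(k,(q/1000).round(4),round(-1.6*k/12,3))
snap('top','t2.png',(170,150,350,285),4)
E
```

```text
M [563.7401349  105.06953508]
1 [-0.009   0.0034] -0.133
2 [-0.0174  0.0079] -0.267
3 [-0.0252  0.0135] -0.4
4 [-0.0321  0.0201] -0.533
5 [-0.0382  0.0276] -0.667
6 [-0.0431  0.0358] -0.8
7 [-0.047   0.0446] -0.933
8 [-0.0496  0.0538] -1.067
9 [-0.051   0.0633] -1.2
10 [-0.0511  0.0729] -1.333
11 [-0.0499  0.0824] -1.467
12 [-0.0475  0.0917] -1.6
```

View pics/t2.png

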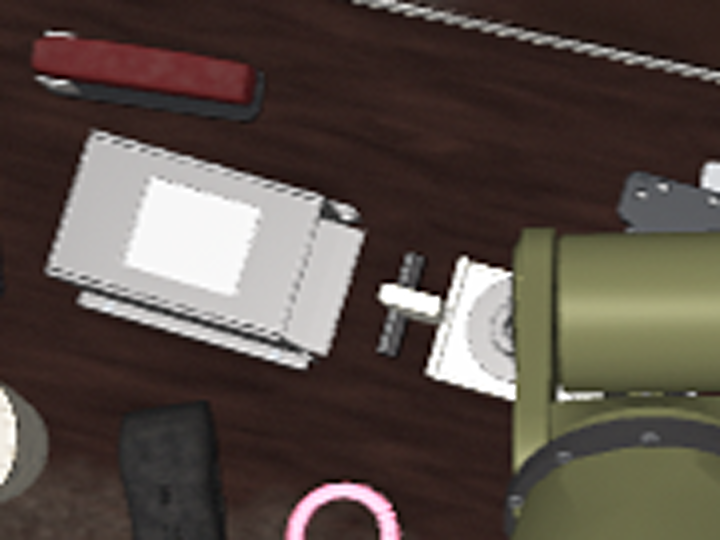

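The cartridge is out, with the tear bar at (400,303) in the crop, clear of the mouth. Next I'll make the first quarter turn while holding the pull.

Call:
play_rows:
  translation:
    - [-0.009, 0.0034, 0]
    - [-0.0174, 0.0079, 0]
    - [-0.0252, 0.0135, 0]
    - [-0.0321, 0.0201, 0]
    - [-0.0382, 0.0276, 0]
    - [-0.0431, 0.0358, 0]
    - [-0.047, 0.0446, 0]
    - [-0.0496, 0.0538, 0]
    - [-0.051, 0.0633, 0]
    - [-0.0511, 0.0729, 0]
    - [-0.0499, 0.0824, 0]
    - [-0.0475, 0.0917, 0]
  yaw: [-0.133, -0.267, -0.4, -0.533, -0.667, -0.8, -0.933, -1.067, -1.2, -1.333, -1.467, -1.6]

```text
clock: 6.7
eef_pos: [495.9, 130.1, 34.6]
eef_rot: [-3.141, -0.001, -0.326]
wrist_force: [1.1, 1.0, -2.1]
finger_gap: 11.9
finger_force: 29.9
```

Call:
play_rows:
  translation:
    - [0, 0, 0]
    - [0, 0, 0]
    - [0, 0, 0]
  yaw: [0, 0, 0]

```text
clock: 7.08
eef_pos: [495.6, 129.0, 34.6]
eef_rot: [-3.141, 0.0, -0.321]
wrist_force: [-1.3, 2.4, 0.7]
finger_gap: 11.7
finger_force: 29.9
```

Call:
play_rows:
  translation:
    - [0, 0, 0]
    - [0, 0, 0]
    - [0, 0, 0]
    - [0, 0, 0.05]
    - [0, 0, 0.1]
    - [-0.05, -0.06, 0.12]
    - [-0.1, -0.12, 0.12]
    - [-0.15, -0.18, 0.12]
    - [-0.2, -0.24, 0.12]
  yaw: [0, 0, 0, 0, 0, 0, 0, 0, 0]
  hand: 0.5

```text
clock: 8.2
eef_pos: [335.5, -62.5, 154.3]
eef_rot: [3.141, -0.001, -0.321]
wrist_force: [-0.3, -0.3, 1.2]
finger_gap: 47.1
finger_force: 0.0
```

```bash
python3 - <<'E'
from h import *
print(telemetry.read_state()['eef_pos'],telemetry.read_state()['eef_rot'])
snap('top','t3.png',(240,150,340,240),7)
E
```

```text
[335.50079796 -62.47267903 154.30219351] [ 3.14146661e+00 -9.22668693e-04 -3.21385054e-01]
```

View pics/t3.png

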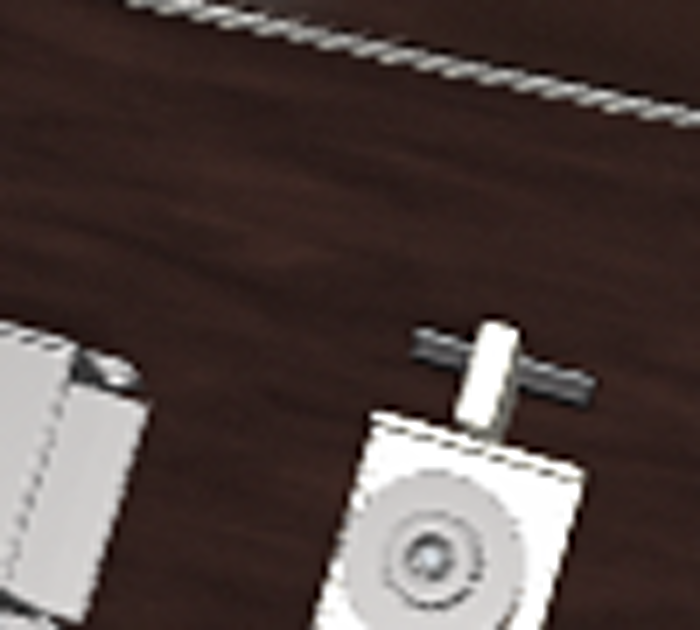

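The hub tip is at crop (430,558) and the front fin's top runs from (480,428) to (498,325).

```bash
python3 - <<'E'
from h import *
f=lambda x,y,z:pt('top',240+x/7,150+y/7,z).round(1)
print('tip',f(430,558,70),'disc knob top (z73)',f(434,558,73),'fin end',f(499,324,66),'base',f(476,425,66))
a=-0.321; e=f(499,324,66)[:2]; print('hub from fin end', e-84*np.array([np.cos(a),np.sin(a)]))
E
```

```text
tip [571.6 102.3  70. ] disc knob top (z73) [571.2 100.7  73. ] fin end [651.7  78.3  66. ] base [617.1  86.5  66. ]
hub from fin end [571.99068834 104.80331364]
```

```bash
python3 - <<'E'
from h import *
snap('scene','s2.png')
p=px('scene',(571.6,102.3,70));print(p, px('scene',(563.9,106.3,70)))
im=cv2.imread('full_scene.png');x,y=int(p[0])-40,int(p[1])-35;print(x,y)
cropf(im,'s2.png',(x,y,x+80,y+75),8)
E
```

```text
[296.98889086 274.84654327] [298.86324963 277.16139523]
256 239
```

View pics/s2.png

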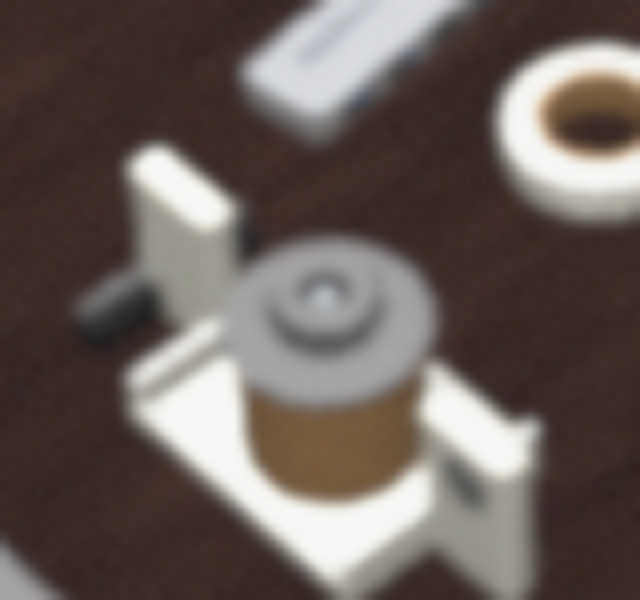

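The scene view puts the hub tip at (296,275), which agrees with the top view within 2 mm, so the hub is at about (570.5,103). Next, take the disc.

Call:
play_rows:
  translation:
    - [0.035, 0.024, 0]
    - [0.07, 0.048, 0]
    - [0.105, 0.073, 0]
    - [0.14, 0.098, 0]
    - [0.175, 0.122, 0]
    - [0.21, 0.147, 0]
    - [0.235, 0.1653, 0]
    - [0.235, 0.1653, -0.03]
    - [0.235, 0.1653, -0.06]
    - [0.235, 0.1653, -0.085]
    - [0.235, 0.1653, -0.092]
    - [0.235, 0.1653, -0.092]
  yaw: [0, 0, 0, 0, 0, 0, 0, 0, 0, 0, 0, 0]
  hand: 0.6

```text
clock: 9.8
eef_pos: [572.0, 104.2, 62.3]
eef_rot: [-3.142, 0.0, -0.322]
wrist_force: [-0.8, -0.7, 0.0]
finger_gap: 56.3
finger_force: 0.0
```

Call:
play_rows:
  translation:
    - [0, 0, 0]
    - [0, 0, 0]
    - [0, 0, 0]
    - [0, 0, 0]
    - [0, 0, 0]
  yaw: [0, 0, 0, 0, 0]
  hand: 0
  force: 20

```text
clock: 10.42
eef_pos: [572.1, 103.9, 62.6]
eef_rot: [-3.141, -0.001, -0.322]
wrist_force: [-0.3, 0.8, 5.2]
finger_gap: 30.4
finger_force: 20.0
```

Call:
play_rows:
  translation:
    - [0, 0, 0.02]
    - [0, 0, 0.05]
    - [0, 0, 0.06]
    - [-0.03, -0.02, 0.06]
    - [-0.06, -0.04, 0.06]
    - [-0.09, -0.06, 0.06]
    - [-0.117, -0.079, 0.05]
    - [-0.117, -0.079, 0.01]
    - [-0.117, -0.079, -0.03]
    - [-0.117, -0.079, -0.046]
    - [-0.117, -0.079, -0.0535]
    - [-0.117, -0.079, -0.0535]
  yaw: [0, 0, 0, 0, 0, 0, 0, 0, 0, 0, 0, 0]

```text
clock: 11.92
eef_pos: [455.2, 24.9, 9.0]
eef_rot: [-3.141, -0.0, -0.322]
wrist_force: [-0.2, 0.7, -0.4]
finger_gap: 30.3
finger_force: 20.0
```

```bash
python3 - <<'E'
from h import *
s=telemetry.read_state();print(s['eef_pos'],s['finger_gap'],s['wrist_force'],s['clock'])
snap('scene','s3.png',(255,215,375,315),6)
E
```

```text
[455.20701074  24.94427536   9.02125884] 30.283498588090975 [-0.22550312  0.68246611 -0.41573401] 11.925
```

View pics/s3.png

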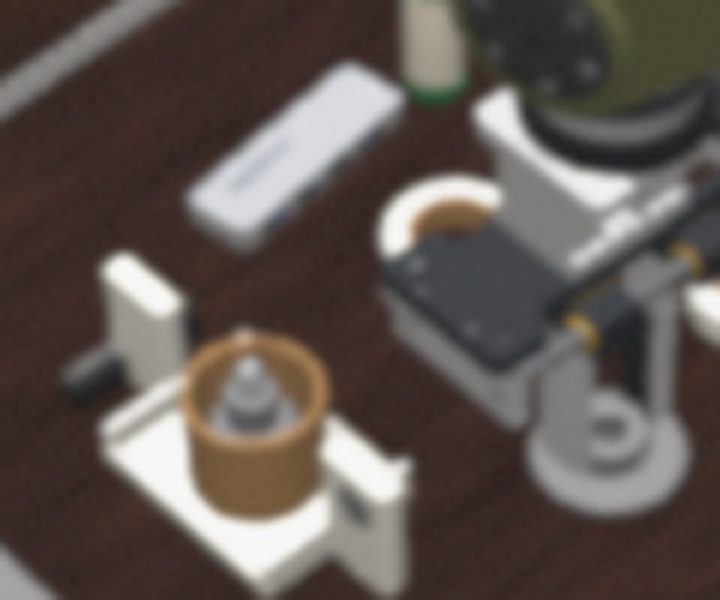

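The core stands over the hub and the disc rests on the desk in the grip. Release the disc, then take the core.

Call:
play_rows:
  translation:
    - [0, 0, 0]
    - [0, 0, 0]
    - [0, 0, 0.02]
    - [0, 0, 0.06]
    - [0, 0, 0.11]
    - [0.04, 0.026, 0.11]
    - [0.08, 0.052, 0.11]
    - [0.116, 0.0783, 0.11]
    - [0.116, 0.0783, 0.08]
    - [0.116, 0.0783, 0.04]
    - [0.116, 0.0783, 0.026]
    - [0.116, 0.0783, 0.024]
  yaw: [0, 0, 0, 0, 0, 0, 0, 0, 0, 0, 0, 0]
  hand: 0.85

```text
clock: 13.48
eef_pos: [570.9, 103.2, 32.8]
eef_rot: [3.141, 0.0, -0.322]
wrist_force: [0.2, 0.3, 0.3]
finger_gap: 80.1
finger_force: 0.0
```

Call:
play_rows:
  translation:
    - [0, 0, 0]
    - [0, 0, 0]
    - [0, 0, 0]
    - [0, 0, 0]
    - [0, 0, 0]
  yaw: [0, 0, 0, 0, 0]
  hand: 0
  force: 12

```text
clock: 14.1
eef_pos: [571.4, 103.3, 33.6]
eef_rot: [-3.141, -0.001, -0.322]
wrist_force: [-1.2, -0.1, 6.6]
finger_gap: 57.7
finger_force: 11.9
```

```bash
python3 - <<'E'
from h import *
s=telemetry.read_state();print(s['eef_pos'],s['finger_gap'],s['wrist_force'],s['clock'])
for q in [(610,450),(530,455),(690,455)]: print(pt('scene',255+q[0]/6,215+q[1]/6,4).round(1))
snap('scene','x.png'); im=cv2.imread('full_scene.png')
# disc ellipse now free: grey mask near expected
p=px('scene',(455,25,4)); x,y=p.astype(int); print(p)
sub=im[y-25:y+25,x-25:x+25].astype(int); m=((sub.min(2)>95)&((sub.max(2)-sub.min(2))<25)).astype(np.uint8)
n,l,st,ce=cv2.connectedComponentsWithStats(m); i=1+np.argmax(st[1:,4]); print(st[i],ce[i]+[x-25,y-25])
cs,_=cv2.findContours((l==i).astype(np.uint8),cv2.RETR_EXTERNAL,cv2.CHAIN_APPROX_NONE)
e=cv2.fitEllipse(cs[0]); print(e, pt('scene',e[0][0]+x-25,e[0][1]+y-25,4))
E
```

```text
[571.40355923 103.3108471   33.61780001] 57.69360907285803 [-1.21720901 -0.14172501  6.55751503] 14.1
[453.3  24.    4. ]
[480.2  42.3   4. ]
[423.9  10.4   4. ]
[355.85326237 289.99575684]
[ 13  16  27  21 447] [355.74272931 290.26621924]
((25.743745803833008, 26.22629165649414), (20.273950576782227, 26.1981201171875), 91.27839660644531) [454.88292282  25.77941341   4.        ]
```

Call:
play_rows:
  translation:
    - [0, 0, 0.03]
    - [0, 0, 0.08]
    - [-0.008, -0.025, 0.09]
    - [-0.022, -0.07, 0.09]
    - [-0.037, -0.12, 0.09]
    - [-0.053, -0.17, 0.09]
    - [-0.068, -0.22, 0.09]
    - [-0.084, -0.27, 0.09]
    - [-0.099, -0.32, 0.09]
    - [-0.115, -0.37, 0.09]
    - [-0.13, -0.42, 0.09]
    - [-0.136, -0.439, 0.08]
  yaw: [0, 0, 0, 0, 0, 0, 0, 0, 0, 0, 0, 0]

```text
clock: 15.65
eef_pos: [434.1, -338.1, 113.0]
eef_rot: [3.141, -0.001, -0.325]
wrist_force: [-0.3, 0.3, -0.8]
finger_gap: 57.4
finger_force: 11.9
```

Call:
play_rows:
  translation:
    - [0, 0, -0.02]
    - [0, 0, -0.05]
    - [0, 0, -0.067]
    - [0, 0, -0.067]
  yaw: [0, 0, 0, 0]

```text
clock: 16.15
eef_pos: [434.7, -335.0, 44.7]
eef_rot: [-3.141, 0.002, -0.322]
wrist_force: [0.2, -0.6, 0.4]
finger_gap: 57.3
finger_force: 11.9
```

Call:
play_rows:
  translation:
    - [0, 0, 0]
    - [0, 0, 0]
    - [0, 0, 0]
    - [0, 0, 0.04]
    - [0, 0, 0.09]
    - [-0.03, -0.05, 0.1]
    - [-0.06, -0.1, 0.1]
  yaw: [0, 0, 0, 0, 0, 0, 0]
  hand: 0.78

```text
clock: 17.02
eef_pos: [374.6, -437.2, 147.5]
eef_rot: [3.14, -0.003, -0.321]
wrist_force: [0.6, 0.3, 0.2]
finger_gap: 73.0
finger_force: 0.0
```

```bash
cat >> h.py <<'E'
def rings(exp,zt=16):
    """exp: name->(x,y,outer dia); finds white rings near expected in top cam"""
    im=cv2.imread('full_top.png'); hsv=cv2.cvtColor(im,cv2.COLOR_BGR2HSV)
    for nm,(X,Y) in exp.items():
        u,v=px('top',(X,Y,zt)).round().astype(int)
        sub=hsv[v-34:v+34,u-34:u+34]
        m=((sub[...,2]>150)&(sub[...,1]<60)).astype(np.uint8)
        n,l,st,ce=cv2.connectedComponentsWithStats(m)
        for i in range(1,n):
            if st[i,4]<120: continue
            cs,_=cv2.findContours((l==i).astype(np.uint8),cv2.RETR_EXTERNAL,cv2.CHAIN_APPROX_NONE)
            (x,y),r=cv2.minEnclosingCircle(cs[0]); x+=u-34;y+=v-34
            M=cv2.moments(cs[0]); e=cv2.fitEllipse(cs[0])
            print(nm,'circ',pt('top',x,y,zt).round(1)[:2],'ell',pt('top',e[0][0]+u-34,e[0][1]+v-34,zt).round(1)[:2],'dia',round(2*r*2.45,1),'n',st[i,4])
E
python3 - <<'E'
from h import *
s=telemetry.read_state();print(s['eef_pos'],s['finger_gap'],s['clock'])
snap('top','t4.png'); rings(dict(L=(520,-199),M=(564.5,-44.6),S=(443.5,-81)))
E
```

```text
[ 374.64955206 -437.15126053  147.49162706] 72.99592570019337 17.025
L circ [ 520.4 -198.7] ell [ 520.  -198.1] dia 69.7 n 213
M circ [647.5 -55.5] ell [641.  -83.5] dia 107.9 n 273
M circ [564.8 -44.5] ell [564.9 -44.5] dia 62.6 n 277
S circ [444.2 -80.3] ell [444.4 -80.4] dia 53.8 n 251
```

View pics/t4.png

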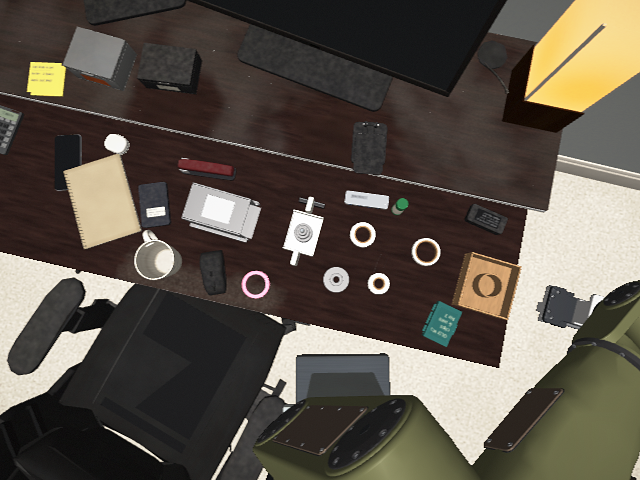

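The core lies in the box at (486,286), and the rolls have not moved. I'll enlarge the bare hub.

```bash
python3 - <<'E'
from h import *
im=cv2.imread('full_top.png'); cropf(im,'hub.png',(278,193,334,270),10*0.77)
E
```

```text
(no output)
```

View pics/hub.png

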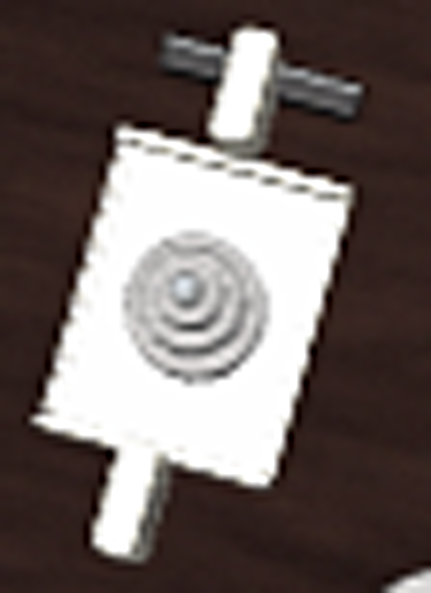

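```bash
python3 - <<'E'
from h import *
f=lambda x,y,z:pt('top',278+x/7.7-.5+.065,193+y/7.7-.5+.065,z).round(1)
a,b=f(254,28,66),f(113,556,66);print(a,b,(a+b)/2,np.linalg.norm(a-b),np.arctan2(*(a-b)[[1,0]]))
print('step',f(197,307,22.5),'tip',f(185,288,70))
E
```

```text
[652.   80.1  66. ] [489.8 124.8  66. ] [570.9  102.45  66.  ] 168.24663443884992 -0.268910646859393
step [570.7 101.   22.5] tip [571.  101.9  70. ]
```

Call:
play_rows:
  translation:
    - [0.02, 0.03, 0]
    - [0.04, 0.06, 0]
    - [0.06, 0.09, 0]
    - [0.08, 0.12, 0]
    - [0.1, 0.155, 0]
    - [0.12, 0.19, 0]
    - [0.1457, 0.2385, 0]
    - [0.1457, 0.2385, 0]
    - [0.1457, 0.2385, -0.03]
    - [0.1457, 0.2385, -0.06]
    - [0.1457, 0.2385, -0.09]
    - [0.1457, 0.2385, -0.115]
  yaw: [0.14, 0.28, 0.42, 0.57, 0.72, 0.87, 1.02, 1.17, 1.32, 1.47, 1.61, 1.61]
  hand: 1

```text
clock: 18.58
eef_pos: [520.4, -197.2, 29.8]
eef_rot: [-3.141, -0.0, 1.29]
wrist_force: [-0.2, 0.0, -0.5]
finger_gap: 93.5
finger_force: 0.0
```

Call:
play_rows:
  translation:
    - [0, 0, -0.015]
    - [0, 0, -0.0245]
    - [0, 0, -0.0245]
    - [0, 0, -0.0245]
  yaw: [0, 0, 0, 0]

```text
clock: 19.08
eef_pos: [521.0, -197.5, 6.9]
eef_rot: [3.14, 0.0, 1.288]
wrist_force: [0.8, 0.3, -0.5]
finger_gap: 94.0
finger_force: 0.0
```

Call:
play_rows:
  translation:
    - [0, 0, 0]
    - [0, 0, 0]
    - [0, 0, 0]
    - [0, 0, 0]
    - [0, 0, 0]
  yaw: [0, 0, 0, 0, 0]
  hand: 0
  force: 15

```text
clock: 19.7
eef_pos: [520.5, -197.3, 6.3]
eef_rot: [-3.142, -0.0, 1.288]
wrist_force: [-2.1, 0.0, 4.5]
finger_gap: 68.1
finger_force: 15.0
```

Call:
play_rows:
  translation:
    - [0, 0, 0]
    - [0, 0, 0]
    - [0, 0, 0.015]
    - [0, 0, 0.015]
    - [0, -0.001, 0.015]
    - [0, -0.001, 0.015]
    - [0, -0.001, 0.015]
    - [0, -0.001, 0.015]
    - [0, -0.001, 0.015]
    - [0, -0.001, 0.015]
    - [0, -0.001, 0.005]
    - [0, -0.001, 0.0015]
  yaw: [0, 0, 0, -0.18, -0.36, -0.54, -0.72, -0.9, -1.08, -1.26, -1.42, -1.57]
  hand: 1

```text
clock: 21.2
eef_pos: [520.7, -198.3, 8.2]
eef_rot: [3.142, -0.0, -0.287]
wrist_force: [0.0, 0.1, 0.0]
finger_gap: 94.2
finger_force: 0.0
```

Call:
play_rows:
  translation:
    - [0, 0, 0]
    - [0, 0, 0]
    - [0, 0, 0]
    - [0, 0, 0]
    - [0, 0, 0]
    - [0, 0, 0]
  yaw: [0, 0, 0, 0, 0, 0]
  hand: 0
  force: 20

```text
clock: 21.95
eef_pos: [520.8, -198.3, 8.0]
eef_rot: [3.142, -0.0, -0.282]
wrist_force: [-1.1, 1.3, 5.3]
finger_gap: 66.4
finger_force: 19.9
```

Call:
play_rows:
  translation:
    - [0, 0, 0.03]
    - [0, 0, 0.07]
    - [0, 0, 0.1]
  yaw: [0, 0, 0]

```text
clock: 22.32
eef_pos: [520.6, -198.4, 109.0]
eef_rot: [3.141, -0.001, -0.282]
wrist_force: [0.3, 0.2, -1.0]
finger_gap: 66.6
finger_force: 19.8
```

Call:
play_rows:
  translation:
    - [0.006, 0.035, 0]
    - [0.013, 0.08, 0]
    - [0.021, 0.125, 0]
    - [0.028, 0.17, 0]
    - [0.036, 0.215, 0]
    - [0.043, 0.26, 0]
    - [0.0503, 0.301, 0]
    - [0.0503, 0.301, 0]
    - [0.0503, 0.301, -0.03]
    - [0.0503, 0.301, -0.055]
    - [0.0503, 0.301, -0.07]
    - [0.0503, 0.301, -0.07]
  yaw: [0, 0, 0, 0, 0, 0, 0, 0, 0, 0, 0, 0]

```text
clock: 23.82
eef_pos: [570.4, 102.2, 36.9]
eef_rot: [3.141, 0.002, -0.283]
wrist_force: [-0.3, -0.4, -0.7]
finger_gap: 66.3
finger_force: 19.8
```

Call:
play_rows:
  translation:
    - [0, 0, -0.006]
    - [0, 0, -0.009]
    - [0, 0, -0.011]
    - [0, 0, -0.013]
    - [0, 0, -0.013]
  yaw: [0, 0, 0, 0, 0]

```text
clock: 24.45
eef_pos: [570.8, 102.8, 24.6]
eef_rot: [-3.142, 0.0, -0.282]
wrist_force: [-0.4, 0.7, -2.2]
finger_gap: 66.8
finger_force: 19.8
```

Call:
play_rows:
  translation:
    - [0, 0, -0.004]
    - [0, 0, -0.008]
    - [0, 0, -0.009]
    - [0, 0, -0.009]
  yaw: [0, 0, 0, 0]

```text
clock: 24.95
eef_pos: [570.9, 102.8, 15.6]
eef_rot: [-3.142, 0.0, -0.282]
wrist_force: [0.6, 1.3, -0.6]
finger_gap: 66.5
finger_force: 19.8
```

Call:
play_rows:
  translation:
    - [0, 0, 0]
    - [0, 0, 0]
    - [0, 0, 0]
    - [0, 0, 0.04]
    - [0, 0, 0.1]
    - [-0.02, -0.05, 0.13]
    - [-0.04, -0.1, 0.13]
    - [-0.06, -0.15, 0.13]
    - [-0.08, -0.2, 0.13]
    - [-0.1, -0.25, 0.13]
    - [-0.12, -0.3, 0.13]
    - [-0.14, -0.35, 0.13]
  yaw: [0, 0, 0, 0, 0, 0, 0, 0, 0, 0, 0, 0]
  hand: 0.95

```text
clock: 26.45
eef_pos: [430.0, -248.9, 145.9]
eef_rot: [3.141, -0.0, -0.282]
wrist_force: [1.0, -0.5, -0.2]
finger_gap: 89.4
finger_force: 0.0
```

```bash
python3 - <<'E'
from h import *
s=telemetry.read_state();print(s['eef_pos'],s['finger_gap'],s['clock'])
snap('top','t5.png',(270,185,400,305),5); rings(dict(M=(564.5,-44.6),S=(443.5,-81)))
E
```

```text
[ 429.972305   -248.87905359  145.87846702] 89.37991094101983 26.45
M circ [647.5 -55.5] ell [641.  -83.5] dia 107.9 n 273
M circ [564.8 -44.5] ell [564.9 -44.5] dia 62.6 n 276
S circ [444.2 -80.3] ell [444.4 -80.4] dia 53.8 n 250
```

View pics/t5.png

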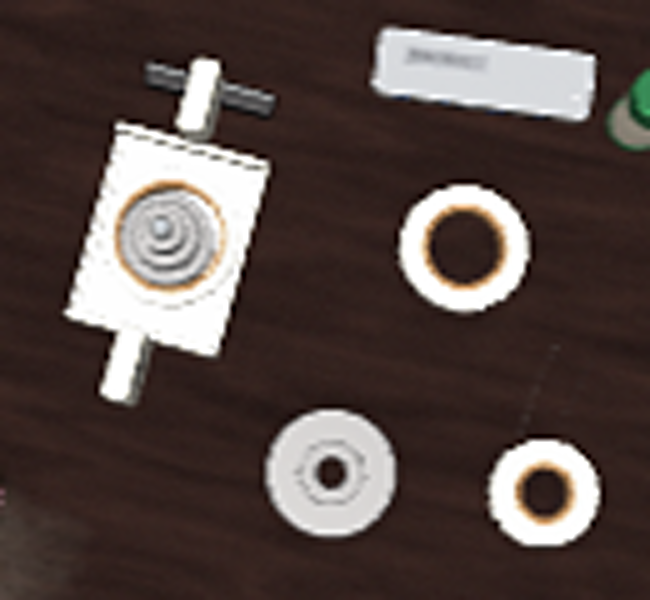

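The large roll lies round the hub at (170,235) in the crop, and the other rolls have not moved. Now the medium roll.

Call:
play_rows:
  translation:
    - [0.025, 0.035, 0]
    - [0.05, 0.075, 0]
    - [0.075, 0.115, 0]
    - [0.1, 0.15, 0]
    - [0.12, 0.18, 0]
    - [0.1349, 0.2044, 0]
    - [0.1349, 0.2044, -0.02]
    - [0.1349, 0.2044, -0.06]
    - [0.1349, 0.2044, -0.1]
    - [0.1349, 0.2044, -0.13]
    - [0.1349, 0.2044, -0.1375]
    - [0.1349, 0.2044, -0.1375]
  yaw: [0, 0, 0, 0, 0, 0, 0, 0, 0, 0, 0, 0]
  hand: 0.95

```text
clock: 28.0
eef_pos: [566.0, -42.9, 8.6]
eef_rot: [-3.142, -0.0, -0.282]
wrist_force: [0.0, -0.6, -0.3]
finger_gap: 89.2
finger_force: 0.0
```

Call:
play_rows:
  translation:
    - [0, 0, 0]
    - [0, 0, 0]
    - [0, 0, 0]
    - [0, 0, 0]
    - [0, 0, 0]
    - [0, 0, 0]
  yaw: [0, 0, 0, 0, 0, 0]
  hand: 0
  force: 20

```text
clock: 28.75
eef_pos: [566.0, -42.9, 8.6]
eef_rot: [-3.141, -0.001, -0.282]
wrist_force: [-1.1, 1.5, 6.5]
finger_gap: 61.2
finger_force: 19.7
```

Call:
play_rows:
  translation:
    - [0, 0, 0.03]
    - [0, 0, 0.07]
    - [0, 0, 0.1]
    - [0, 0, 0.1]
  yaw: [0, 0, 0, 0]

```text
clock: 29.25
eef_pos: [566.7, -43.0, 109.9]
eef_rot: [-3.141, -0.004, -0.282]
wrist_force: [0.3, 0.7, -1.7]
finger_gap: 60.9
finger_force: 19.7
```

Call:
play_rows:
  translation:
    - [0.001, 0.03, 0]
    - [0.002, 0.07, 0]
    - [0.003, 0.11, 0]
    - [0.005, 0.145, 0]
    - [0.005, 0.145, 0]
    - [0.005, 0.145, -0.03]
    - [0.005, 0.145, -0.05]
    - [0.005, 0.145, -0.05]
    - [0.005, 0.145, -0.056]
    - [0.005, 0.145, -0.062]
    - [0.005, 0.145, -0.067]
    - [0.005, 0.145, -0.067]
  yaw: [0, 0, 0, 0, 0, 0, 0, 0, 0, 0, 0, 0]

```text
clock: 30.75
eef_pos: [570.8, 102.2, 40.9]
eef_rot: [-3.141, -0.0, -0.282]
wrist_force: [1.5, 1.6, -2.0]
finger_gap: 60.9
finger_force: 19.8
```

Call:
play_rows:
  translation:
    - [0, 0, -0.005]
    - [0, 0, -0.0085]
    - [0, 0, -0.0085]
  yaw: [0, 0, 0]

```text
clock: 31.12
eef_pos: [570.7, 102.1, 32.4]
eef_rot: [-3.142, 0.0, -0.282]
wrist_force: [1.5, 1.6, -1.9]
finger_gap: 61.2
finger_force: 19.8
```

Call:
play_rows:
  translation:
    - [0, 0, 0]
    - [0, 0, 0]
    - [0, 0, 0]
    - [0, 0, 0.04]
    - [0, 0, 0.1]
    - [-0.02, -0.05, 0.115]
    - [-0.04, -0.1, 0.115]
    - [-0.06, -0.15, 0.115]
    - [-0.08, -0.2, 0.115]
    - [-0.1, -0.25, 0.115]
    - [-0.12, -0.3, 0.115]
    - [-0.14, -0.35, 0.115]
  yaw: [0, 0, 0, 0, 0, 0, 0, 0, 0, 0, 0, 0]
  hand: 0.85

```text
clock: 32.62
eef_pos: [429.9, -249.4, 147.9]
eef_rot: [3.141, -0.0, -0.282]
wrist_force: [1.7, -1.0, 0.4]
finger_gap: 80.4
finger_force: 0.0
```

```bash
python3 - <<'E'
from h import *
s=telemetry.read_state();print(s['eef_pos'],s['finger_gap'],s['clock'])
snap('top','t6.png',(270,185,400,305),5); rings(dict(S=(443.5,-81)))
E
```

```text
[ 429.87010264 -249.44390025  147.90211379] 80.35605668467105 32.625
S circ [444.2 -80.3] ell [444.4 -80.4] dia 53.8 n 251
```

Call:
play_rows:
  translation:
    - [0.004, 0.04, 0]
    - [0.008, 0.08, 0]
    - [0.011, 0.12, 0]
    - [0.0144, 0.169, 0]
    - [0.0144, 0.169, -0.02]
    - [0.0144, 0.169, -0.06]
    - [0.0144, 0.169, -0.1]
    - [0.0144, 0.169, -0.13]
    - [0.0144, 0.169, -0.14]
    - [0.0144, 0.169, -0.14]
  yaw: [0, 0, 0, 0, 0, 0, 0, 0, 0, 0]

```text
clock: 33.92
eef_pos: [445.2, -78.9, 7.9]
eef_rot: [-3.142, 0.0, -0.282]
wrist_force: [0.6, -0.4, 0.2]
finger_gap: 79.3
finger_force: 0.0
```

Call:
play_rows:
  translation:
    - [0, 0, 0]
    - [0, 0, 0]
    - [0, 0, 0]
    - [0, 0, 0]
    - [0, 0, 0]
    - [0, 0, 0]
  yaw: [0, 0, 0, 0, 0, 0]
  hand: 0
  force: 20

```text
clock: 34.67
eef_pos: [445.4, -79.0, 8.1]
eef_rot: [-3.142, -0.001, -0.282]
wrist_force: [-1.2, 0.1, 7.1]
finger_gap: 51.7
finger_force: 20.0
```

Call:
play_rows:
  translation:
    - [0, 0, 0.03]
    - [0, 0, 0.07]
    - [0, 0, 0.12]
    - [0, 0, 0.12]
  yaw: [0, 0, 0, 0]

```text
clock: 35.17
eef_pos: [446.6, -79.3, 130.6]
eef_rot: [-3.141, -0.006, -0.282]
wrist_force: [0.2, 0.4, -1.6]
finger_gap: 51.9
finger_force: 20.0
```

Call:
play_rows:
  translation:
    - [0.02, 0.03, 0]
    - [0.045, 0.065, 0]
    - [0.07, 0.1, 0]
    - [0.095, 0.135, 0]
    - [0.115, 0.165, 0]
    - [0.126, 0.1812, 0]
    - [0.126, 0.1812, 0]
    - [0.126, 0.1812, -0.03]
    - [0.126, 0.1812, -0.05]
    - [0.126, 0.1812, -0.058]
    - [0.126, 0.1812, -0.07]
    - [0.126, 0.1812, -0.07]
  yaw: [0, 0, 0, 0, 0, 0, 0, 0, 0, 0, 0, 0]

```text
clock: 36.67
eef_pos: [570.9, 102.1, 57.1]
eef_rot: [3.141, 0.001, -0.282]
wrist_force: [-0.3, -0.1, -1.5]
finger_gap: 51.7
finger_force: 20.0
```

Call:
play_rows:
  translation:
    - [0, 0, -0.005]
    - [0, 0, -0.009]
    - [0, 0, -0.009]
  yaw: [0, 0, 0]

```text
clock: 37.05
eef_pos: [571.1, 102.3, 48.4]
eef_rot: [3.141, 0.0, -0.282]
wrist_force: [-0.2, -0.1, -1.1]
finger_gap: 51.7
finger_force: 20.0
```

Call:
play_rows:
  translation:
    - [0, 0, 0]
    - [0, 0, 0]
    - [0, 0, 0.03]
    - [0, 0, 0.07]
    - [-0.04, -0.026, 0.08]
    - [-0.08, -0.052, 0.08]
    - [-0.116, -0.077, 0.08]
    - [-0.116, -0.077, 0.06]
    - [-0.116, -0.077, 0.02]
    - [-0.116, -0.077, -0.02]
    - [-0.116, -0.077, -0.038]
    - [-0.116, -0.077, -0.04]
  yaw: [0, 0, 0, 0, 0, 0, 0, 0, 0, 0, 0, 0]
  hand: 0.75

```text
clock: 38.55
eef_pos: [454.7, 25.3, 8.0]
eef_rot: [3.141, 0.002, -0.282]
wrist_force: [-0.4, -0.8, 0.9]
finger_gap: 70.7
finger_force: 0.0
```

Call:
play_rows:
  translation:
    - [0, 0, 0]
    - [0, 0, 0]
    - [0, 0, 0]
    - [0, 0, 0]
    - [0, 0, 0]
    - [0, 0, 0]
  yaw: [0, 0, 0, 0, 0, 0]
  hand: 0
  force: 25

```text
clock: 39.3
eef_pos: [455.3, 25.3, 8.9]
eef_rot: [-3.142, -0.0, -0.282]
wrist_force: [-1.9, -1.0, 5.6]
finger_gap: 30.6
finger_force: 25.0
```

Call:
play_rows:
  translation:
    - [0, 0, 0.03]
    - [0, 0, 0.07]
    - [0, 0, 0.11]
    - [0, 0, 0.11]
  yaw: [0, 0, 0, 0]

```text
clock: 39.8
eef_pos: [456.4, 25.3, 121.0]
eef_rot: [-3.14, -0.005, -0.282]
wrist_force: [0.1, -0.3, -0.8]
finger_gap: 30.5
finger_force: 25.0
```

Call:
play_rows:
  translation:
    - [0.03, 0.02, 0]
    - [0.06, 0.04, 0]
    - [0.09, 0.06, 0]
    - [0.1165, 0.0772, 0]
    - [0.1165, 0.0772, 0]
    - [0.1165, 0.0772, -0.025]
    - [0.1165, 0.0772, -0.037]
    - [0.1165, 0.0772, -0.041]
    - [0.1165, 0.0772, -0.045]
    - [0.1165, 0.0772, -0.049]
    - [0.1165, 0.0772, -0.053]
    - [0.1165, 0.0772, -0.053]
  yaw: [0, 0, 0, 0, 0, 0, 0, 0, 0, 0, 0, 0]

```text
clock: 41.3
eef_pos: [571.6, 102.5, 65.4]
eef_rot: [3.141, 0.0, -0.282]
wrist_force: [0.2, 0.3, -0.8]
finger_gap: 30.3
finger_force: 25.0
```

Call:
play_rows:
  translation:
    - [0, 0, 0]
    - [0, 0, 0]
    - [0, 0, 0]
    - [0, 0, 0.04]
    - [0, 0, 0.08]
    - [-0.02, -0.05, 0.085]
    - [-0.04, -0.1, 0.085]
    - [-0.06, -0.15, 0.085]
    - [-0.08, -0.2, 0.085]
    - [-0.1, -0.25, 0.085]
    - [-0.12, -0.3, 0.085]
  yaw: [0, 0, 0, 0, 0, 0, 0, 0, 0, 0, 0]
  hand: 0.55

```text
clock: 42.68
eef_pos: [450.9, -199.0, 150.9]
eef_rot: [3.141, -0.001, -0.282]
wrist_force: [1.2, -0.4, 0.0]
finger_gap: 51.5
finger_force: 0.0
```

```bash
python3 - <<'E'
from h import *
s=telemetry.read_state();print(s['eef_pos'],s['finger_gap'],s['clock'])
snap('top','x1.png'); snap('scene','x2.png')
a=cv2.imread('full_top.png')[193:270,275:332]; b=cv2.imread('full_scene.png')[240:317,255:325]
w=[cv2.resize(i,(int(i.shape[1]*6.2),int(i.shape[0]*6.2)),interpolation=cv2.INTER_CUBIC) for i in (a,b)]
cv2.imwrite('pics/chk.png',np.hstack(w)); print(w[0].shape)
E
```

```text
[ 450.86301951 -199.00633961  150.9131241 ] 51.51006195263605 42.675
(477, 353, 3)
```

View pics/chk.png

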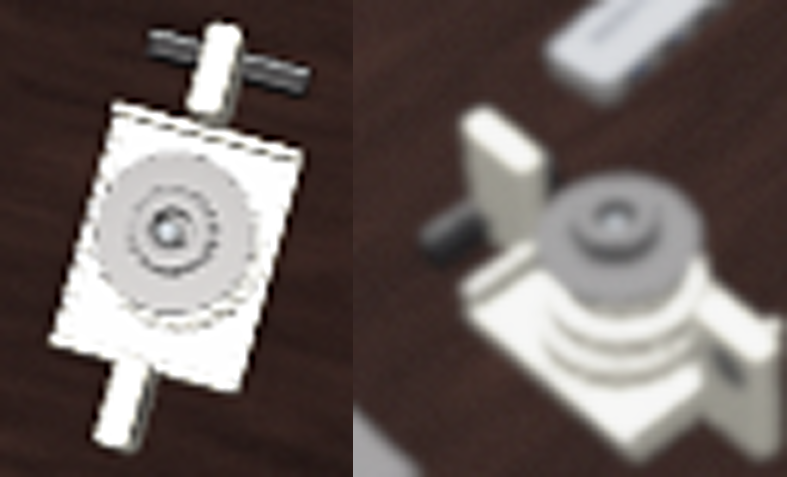

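The stack sits squarely under the disc, with the hub tip at (170,230) in the left crop. Next: turn the tool half round on the way to the front fin and grip it.

Call:
play_rows:
  translation:
    - [0.015, 0.02, 0]
    - [0.03, 0.04, 0]
    - [0.045, 0.065, 0]
    - [0.06, 0.09, 0]
    - [0.075, 0.11, 0]
    - [0.09, 0.135, 0]
    - [0.105, 0.155, 0]
    - [0.12, 0.18, 0]
    - [0.135, 0.2, 0]
    - [0.15, 0.22, 0]
    - [0.165, 0.245, 0]
    - [0.18, 0.265, 0]
  yaw: [0.16, 0.33, 0.5, 0.67, 0.84, 1.01, 1.18, 1.35, 1.52, 1.69, 1.86, 2.03]

```text
clock: 44.28
eef_pos: [632.0, 69.4, 150.6]
eef_rot: [-3.142, -0.0, 1.754]
wrist_force: [0.4, -0.7, 0.5]
finger_gap: 51.6
finger_force: 0.0
```

Call:
play_rows:
  translation:
    - [0.005, 0.008, 0]
    - [0.009, 0.0163, 0]
    - [0.009, 0.0163, 0]
    - [0.009, 0.0163, 0]
    - [0.009, 0.0163, 0]
    - [0.009, 0.0163, 0]
    - [0.009, 0.0163, 0]
    - [0.009, 0.0163, -0.03]
    - [0.009, 0.0163, -0.07]
    - [0.009, 0.0163, -0.1]
    - [0.009, 0.0163, -0.115]
    - [0.009, 0.0163, -0.115]
  yaw: [0.17, 0.34, 0.51, 0.68, 0.85, 1.02, 1.112, 1.112, 1.112, 1.112, 1.112, 1.112]

```text
clock: 45.78
eef_pos: [640.4, 84.2, 35.2]
eef_rot: [-3.141, -0.001, 2.86]
wrist_force: [1.1, -0.2, -0.5]
finger_gap: 51.5
finger_force: 0.0
```

Call:
play_rows:
  translation:
    - [0, 0, 0]
    - [0, 0, 0]
    - [0, 0, 0]
    - [0, 0, 0]
    - [0, 0, 0]
  yaw: [0, 0, 0, 0, 0]
  hand: 0
  force: 40

```text
clock: 46.4
eef_pos: [640.7, 83.8, 35.8]
eef_rot: [3.142, 0.0, 2.86]
wrist_force: [-0.4, -0.5, 1.3]
finger_gap: 11.4
finger_force: 40.0
```

```bash
python3 - <<'E'
from h import *
g=np.array([640.5,83.9]); d=lambda a:np.array([np.cos(a),np.sin(a)])
M0=g-72*d(-.2816); u=d(1.278); C=np.array([622.5,299.7]); M1=C-204*u; print(M0,M1)
for k in range(1,13):
    a=-.2816-1.582*k/12; print((( M0+(M1-M0)*k/12+72*d(a)-g)/1000).round(4),round(-1.582*k/12,3))
E
```

```text
[571.33593317 103.90829477] [563.619344  104.3821351]
[-0.0039 -0.0089] -0.132
[-0.0089 -0.0173] -0.264
[-0.015 -0.025] -0.396
[-0.022  -0.0319] -0.527
[-0.03  -0.038] -0.659
[-0.0386 -0.043 ] -0.791
[-0.0479 -0.0469] -0.923
[-0.0576 -0.0497] -1.055
[-0.0676 -0.0513] -1.187
[-0.0777 -0.0516] -1.318
[-0.0878 -0.0506] -1.45
[-0.0977 -0.0485] -1.582
```

Call:
play_rows:
  translation:
    - [-0.0039, -0.0089, 0]
    - [-0.0089, -0.0173, 0]
    - [-0.015, -0.025, 0]
    - [-0.022, -0.0319, 0]
    - [-0.03, -0.038, 0]
    - [-0.0386, -0.043, 0]
    - [-0.0479, -0.0469, 0]
    - [-0.0576, -0.0497, 0]
    - [-0.0676, -0.0513, 0]
    - [-0.0777, -0.0516, 0]
    - [-0.0878, -0.0506, 0]
    - [-0.0977, -0.0485, 0]
  yaw: [-0.132, -0.264, -0.396, -0.527, -0.659, -0.791, -0.923, -1.055, -1.187, -1.318, -1.45, -1.582]

```text
clock: 47.9
eef_pos: [542.8, 35.2, 35.8]
eef_rot: [3.141, -0.0, 1.274]
wrist_force: [0.4, 0.4, 0.6]
finger_gap: 11.5
finger_force: 40.0
```

Call:
play_rows:
  translation:
    - [0, 0, 0]
    - [0, 0, 0]
  yaw: [0, 0]

```text
clock: 48.15
eef_pos: [543.1, 35.2, 35.8]
eef_rot: [-3.141, 0.0, 1.281]
wrist_force: [-3.4, 0.3, 4.2]
finger_gap: 11.9
finger_force: 40.0
```

```bash
python3 - <<'E'
from h import *
s=telemetry.read_state();print(s['eef_pos'],s['eef_rot'],s['finger_gap'],s['clock'])
snap('top','x3.png'); snap('scene','x4.png')
a=cv2.imread('full_top.png')[170:270,180:335]; b=cv2.imread('full_scene.png')[240:340,200:320]
w=[cv2.resize(i,(int(i.shape[1]*2.85),int(i.shape[0]*2.85)),interpolation=cv2.INTER_CUBIC) for i in (a,b)]
cv2.imwrite('pics/chk2.png',np.hstack(w)); print(w[0].shape)
E
```

```text
[543.09164974  35.21211008  35.75001643] [-3.14126410e+00  1.18198157e-04  1.28060799e+00] 11.85788582569448 48.15
(285, 441, 3)
```

View pics/chk2.png

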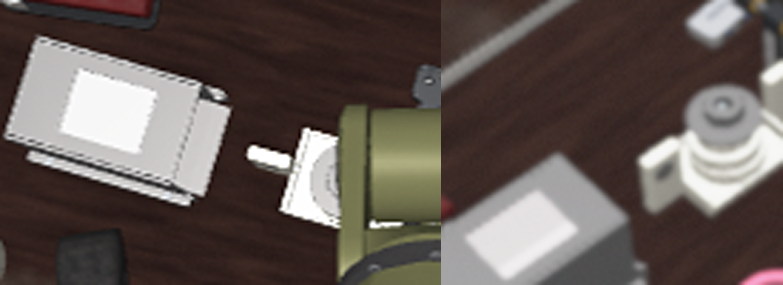

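```bash
python3 - <<'E'
from h import *
im=cv2.imread('full_top.png'); x0,y0=262,215
sub=im[y0:y0+25,x0:x0+20].min(2); 
m=(sub>200).astype(np.uint8); n,l,st,ce=cv2.connectedComponentsWithStats(m)
C=np.array([622.5,299.7]);u=np.array([np.cos(1.278),np.sin(1.278)]);nn=np.array([-u[1],u[0]])
print(st[1:])
ys,xs=np.nonzero(m)
for x in range(20):
    y=np.nonzero(m[:,x])[0]
    if len(y): 
        p=pt('top',x+x0,y.mean()+y0,66)[:2]-C; print(x,len(y),'along',round(p@u,1),'lat',round(p@nn,1))
# housing lateral check: roof side edges
E
```

```text
[[ 5  6 15  8 67]
 [18 19  2  6  9]]
5 2 along -120.8 lat -0.6
6 5 along -122.8 lat -2.4
7 5 along -125.0 lat -3.0
8 4 along -127.7 lat -2.5
9 5 along -130.3 lat -2.0
10 5 along -132.6 lat -2.7
11 4 along -135.2 lat -2.2
12 5 along -137.8 lat -1.7
13 5 along -140.1 lat -2.3
14 5 along -142.4 lat -3.0
15 4 along -145.0 lat -2.5
16 5 along -147.6 lat -2.0
17 5 along -149.9 lat -2.6
18 8 along -155.2 lat 7.0
19 9 along -159.2 lat 12.0
```

The pull now points at the mouth, in line to within 2 mm (fin end at -120 mm, parallel). Pushing in.

Call:
play_rows:
  translation:
    - [0.002, 0.0085, 0]
    - [0.0045, 0.0185, 0]
    - [0.008, 0.0305, 0]
    - [0.0115, 0.0425, 0]
    - [0.015, 0.054, 0]
    - [0.0185, 0.066, 0]
    - [0.022, 0.0775, 0]
    - [0.0255, 0.089, 0]
    - [0.029, 0.101, 0]
    - [0.0325, 0.113, 0]
    - [0.0365, 0.1248, 0]
    - [0.0365, 0.1248, 0]
  yaw: [0, 0, 0, 0, 0, 0, 0, 0, 0, 0, 0, 0]

```text
clock: 49.75
eef_pos: [580.6, 161.1, 36.2]
eef_rot: [3.14, -0.002, 1.279]
wrist_force: [1.9, 3.4, 4.3]
finger_gap: 11.7
finger_force: 40.0
```

Call:
play_rows:
  translation:
    - [0.0023, 0.0077, 0]
    - [0.0046, 0.0153, 0]
    - [0.0069, 0.023, 0.0005]
    - [0.0092, 0.0306, 0.001]
    - [0.0115, 0.0383, 0.0015]
    - [0.0133, 0.0445, 0.002]
    - [0.0144, 0.0479, 0.002]
    - [0.0144, 0.0479, 0.002]
  yaw: [0, 0, 0, 0, 0, 0, 0, 0]

```text
clock: 50.75
eef_pos: [594.0, 207.6, 37.4]
eef_rot: [-3.142, 0.001, 1.279]
wrist_force: [-1.5, -3.2, 2.9]
finger_gap: 11.6
finger_force: 40.0
```

Call:
play_rows:
  translation:
    - [0.0012, 0.0038, 0]
    - [0.0023, 0.0077, 0]
    - [0.0023, 0.0077, 0]
  yaw: [0, 0, 0]

```text
clock: 51.12
eef_pos: [596.2, 215.4, 37.5]
eef_rot: [-3.142, 0.001, 1.278]
wrist_force: [-1.3, -3.6, 1.2]
finger_gap: 11.7
finger_force: 40.0
```

Call:
play_rows:
  translation:
    - [0.0009, 0.0029, 0]
    - [0.0009, 0.0029, 0]
  yaw: [0, 0]

```text
clock: 51.38
eef_pos: [596.9, 217.5, 37.5]
eef_rot: [-3.141, 0.002, 1.278]
wrist_force: [-2.7, -9.5, 4.7]
finger_gap: 11.5
finger_force: 40.0
```

Call:
play_rows:
  translation:
    - [0.0006, 0.0019, 0]
    - [0.0006, 0.0019, 0]
    - [0.0006, 0.0019, 0]
  yaw: [0, 0, 0]

```text
clock: 51.75
eef_pos: [597.0, 217.6, 37.5]
eef_rot: [-3.14, 0.005, 1.277]
wrist_force: [-9.1, -22.3, 11.0]
finger_gap: 12.0
finger_force: 40.0
```

Back stop met: 24 N with no more travel. Release, back off and check.

Call:
play_rows:
  translation:
    - [-0.0004, -0.0015, 0]
    - [-0.0004, -0.0015, 0]
    - [-0.0004, -0.0015, 0]
    - [-0.0004, -0.0015, 0]
    - [-0.006, -0.02, 0]
    - [-0.015, -0.05, 0.01]
    - [-0.02, -0.07, 0.04]
    - [-0.03, -0.11, 0.08]
    - [-0.05, -0.16, 0.12]
    - [-0.07, -0.21, 0.13]
    - [-0.09, -0.26, 0.13]
    - [-0.11, -0.31, 0.13]
  yaw: [0, 0, 0, 0, 0, 0, 0, 0, 0, 0, 0, 0]
  hand: 0.55

```text
clock: 53.25
eef_pos: [487.0, -90.9, 168.1]
eef_rot: [3.141, -0.0, 1.278]
wrist_force: [1.7, 0.6, -0.6]
finger_gap: 51.6
finger_force: 0.0
```

```bash
python3 - <<'E'
from h import *
s=telemetry.read_state();print(s['eef_pos'],s['finger_gap'],s['wrist_force'],s['clock'])
snap('top','x5.png'); snap('scene','x6.png')
a=cv2.imread('full_top.png')[170:250,175:280]; b=cv2.imread('full_scene.png')[270:385,180:290]
w=[cv2.resize(i,None,fx=480/i.shape[0]*.8,fy=480/i.shape[0]*.8,interpolation=cv2.INTER_CUBIC) for i in (a,b)]
h=min(i.shape[0] for i in w); cv2.imwrite('pics/chk3.png',np.hstack([i[:h] for i in w])[:, :800]); print(w[0].shape,w[1].shape)
E
```

```text
[486.97483922 -90.87467147 168.05400548] 51.62372176095172 [ 1.71385654  0.63874788 -0.5678506 ] 53.25
(384, 504, 3) (384, 367, 3)
```

View pics/chk3.png

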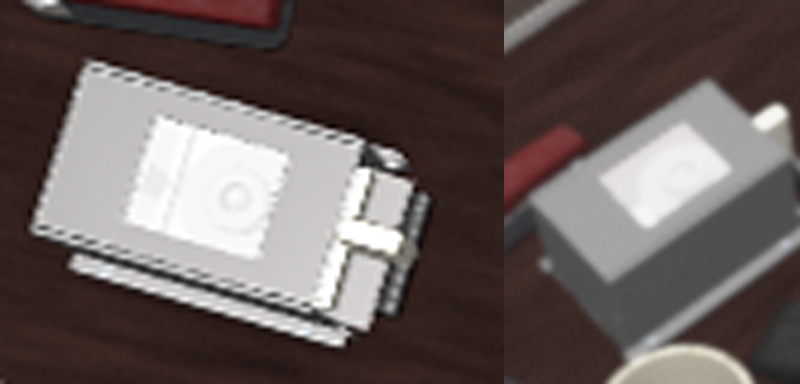

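The tear bar faces out at (410,255), and the disc shows in the window. I'll check how far it sticks out, then hand in.

```bash
python3 - <<'E'
from h import *
C=np.array([622.5,299.7]);u=np.array([np.cos(1.278),np.sin(1.278)]);nn=np.array([-u[1],u[0]])
for q,z in (((403,238),68),((236,200),72)):
    p=pt('top',175+q[0]/4.8,170+q[1]/4.8,z)[:2]-C; print(p@u,p@nn)
E
```

```text
-100.15909474832846 -4.151949335051595
-16.21142361971441 0.623155609622549
```

The fin end is at -100 mm and the hub at -16 mm, exactly the home position.

```bash
python3 -c "
from cell import manip; print(manip.sign_off())"
```

```text
the job is handed in; nothing more can be done
None
```

The job is handed in at about 53 s of the 208 s: the core is in the box, all three rolls and the disc are on the hub, and the cartridge is turned round and against the back stop with the tear bar facing out. The sign-off call returned no verdict.

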